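Lock the bayonet lid onto the spice mill

ROBOT

A 6-joint arm with a two-finger parallel gripper is mounted at the origin on the work surface. World frame = base frame: x ahead of the robot, y to its left, z up, the work surface at z = 0. Lengths are in m, angles in degrees, forces in N, time in s.
With the tool pointing down it reaches from about 0.35 to 0.875 m from the base axis. Payload 4.2 kg.
Tool frame: the origin (TCP) lies between the finger pads; the fingertips stand 8 mm ahead of it and the grasp point (between the pads) lies 11 mm behind it; x points along the fingers, y is the direction in which the jaws open and shut, and the axes are right-handed (so a half turn about x gives the same grasp; the last joint's range is limited). The gripper opens to 87 mm and grips with 3 to 60 N. Pads are 19 mm wide; open, the fingers measure 117 mm over their backs; the gripper's body (75 mm by 190 mm) begins 51 mm behind the grasp point.
Start: joints at [84.546, 22.042, 0.453, 0, -68.411, -14.817], TCP at [0.217, 0.586, 0.231] pointing down, gripper open.
Joint ranges: [-179.83, 179.83], [-69.29, 118.12], [-61.27, 80.66], [-181.25, 117.63], [-171.15, -9.14], [-177.46, 177.46]. Speed limits (degrees/s): [159.86, 159.86, 180, 180, 180, 180].

INTERFACE

Orientations are given as a 3x3 rotation matrix whose columns are the frame's x, y, z axes.
In Python, from station import r gives the robot as it stands. The module is installed in compiled form; this text tells all that it offers.
- The arm moves only by the tool move_arm, never from a script. Its argument "increments" is one flat list of numbers, 7 for each row, row after row: the turn, a rotation vector about the tool's x, y, z in degrees, then the shift along the tool's x, y, z in m, then the finger opening in m, from 0 to 0.087. A call has 1 to 12 rows; each row is the pose to reach, as a shift and turn from the pose commanded when the call began, along the tool's axes at that moment; what a row does not reach only later rows make up. A row lasts 1/12 s, in which the tool goes at most 41.7 mm and 7.16 degrees, less where a joint would pass 70% of its speed; a pose out of reach is approached as far as the arm can. A call with a gripper value outside its range is refused whole. The fingers move at their own pace and stop on an object; the grip force is fixed at half the most. Time passes only in rows, so rows that repeat a pose let the fingers close. It gives the time, the measured TCP pose, the force and the opening at its end, in the units of the state.
- r.sense(): the state, without advancing time (a new reading comes with each control period).
- r.capture(name): name is "side" or "top"; returns the picture (384x512x3 uint8, red, green, blue); there is no depth.
- r.calibration(name): a dict with "fx", "fy", "cx", "cy" (pixels), "rvec" (rotation vector, rad) and "tvec" (3), from world to camera coordinates, as OpenCV has them. Camera axes: x right, y down, z forward; pixel columns grow to the right and rows downward; lengths in m; the calibration is good to about 2 mm. A picture is of the moment at which its call begins. calibration takes no time and is no camera call.
- r.finish_job(): hands the job in, once; it reports no verdict.
The state is a dict: "time_s": time; "joints": joint angles; "joint_velocities": joint speeds; "effort": joint torques, N m; "tcp_pos": TCP position; "ee_rot": TCP orientation; "wrist_force": force on the tool from outside, world axes, zero at the start; "moment": the same for the moment, N m; "gripper_width": opening from 0.0 (shut) to 1.0 (fully open).
Only numpy, scipy, OpenCV 4.12 (cv2) and the standard library are available. Lean on these libraries where they do the work, as an engineer would, in place of code of your own. Each camera call takes 0.05 s, during which the arm holds its last target.

TASK

Fit the blue-handled lid from the cork trivet onto the spice mill: feel for the two slots in the mill's locking ring, press the lid down against the spring, twist it clockwise (seen from above) and let it rise into its notches, so that it stays locked when you let go. Do not force it, and leave the cups, the sifter and the jar where they are.

Things in the scene. Friction and masses are not known exactly. Their poses are not given: they have to be found in the camera images.
- mill: White spice mill, fixed, 112 mm across, origin at the centre of its underside, z up; a black switch marks its -x side. Housing 85 mm high; on it, concentric, a steel locking ring 30 mm high, 82 mm outside, 55 mm bore, with two opposite slots. Inside, a brass spring plate. More than 40 N between lid and mill counts as forcing it.
- mill_mouth (a point): Centre of the ring's top face, 115 mm up; mill's axes. The two slots, 13 mm wide, open upward, a red dot outside each, lie along x but with the ring turned up to 22 degrees either way: this turn is NOT measured, find the slots by feel or sight. Lugs enter with 4 degrees of play either way. Elsewhere they rest on the top (lid centre 143 mm up); in the slots the lid lands on the plate at 135 mm.
- mill_pressed (a point): On the mill's axis, 124.5 mm up: with the lid's centre here or lower its lugs are under the ring's lip and it can turn, clockwise seen from above only. Pressing from 135 mm takes 2 N plus 0.8 N per mm: 10 N here, 13 N at the hard stop (lid centre 121 mm). The notches are 50 degrees from the slots' middle, with 8 degrees of play either way; a hard stop blocks the turn at 58.
- mill_locked (a point): On the mill's axis, 130 mm up: the lid's centre when locked, risen 5 mm or more by the spring into the notches. If not turned far enough it stays at about 125 mm; never pressed and turned, it stands at 135 mm.
- lid_centre (a point): Centre (half-way up) of the upright 68 mm high lid, 0.1 to 0.17 kg, z up. From 34 mm below: steel plug 52 mm across, 32 mm high, lowest 4 mm tapered; two lugs 9 mm wide, 6 to 11 mm above the underside, reach 33.5 mm from the axis along +x and -x; flange 58 mm across, 4 mm; then a blue grip bar 54 mm along x, 14 mm thick in y, 2 to 34 mm above this point. Same after a half turn.
- trivet: Round cork trivet, 160 mm across, 10 mm thick, fixed; origin at the centre of its underside. The lid starts on it.
- cups_centre (a point): Nest of three red measuring cups, 84 mm across, 50 mm high, handles along +y to 110 mm; point on the axis 25 mm up. Leave it alone.
- sifter_centre (a point): Steel flour sifter with a squeeze-lever handle, 100 mm across, 90 mm high, handle along -y to 100 mm; point on the axis 45 mm up. Leave it alone.
- jar_centre (a point): Glass jar with wire bail lid, 88 mm across, 120 mm high; point on the axis 58 mm up. Leave it alone.
Things that resemble listed ones, but are neither listed nor needed, are in the scene too. Leave any turquoise look-alike of the part that bears lid_centre alone.

How it is judged (in metres and radians):
On the way:
1. the lid is in the ring, pressed down against the spring until its lugs are below the lip (z of lid_centre in the frame of mill below 0.1255 m and horizontal distance between lid_centre and mill below 0.004 m), for 0.1 s.
At the end, for the whole second after the job is handed in: The lid is let go and at rest, upright within 4 degrees and centred within 4 mm in the mill's ring, raised by the spring into its notches: its centre 130 mm above the mill's underside, give or take 2.5 mm (z of lid_centre in the frame of mill between 0.1275 and 0.1325 m and horizontal distance between lid_centre and mill below 0.004 m and angle between lid_centre's own z axis and vertical below 0.07 rad and linear speed of lid below 0.02 m/s); the robot touches nothing.
It fails at once if more than 40 N between the lid and the mill (forcing it) (contact force between lid and mill above 40 N).
It fails at once if the cups, the sifter or the jar shifted by more than 30 mm (distance of any of cups_centre, sifter_centre, jar_centre from where it was at the start of the episode above 0.03 m).
It also fails if it takes over 58 s, if anything falls off the work surface, if the arm or the gripper's body presses on something with over 40 N, if the wrist force passes 120 N, or if a joint passes its speed limit or range.

## Working session

There is one attempt and no reset: what is moved stays moved. The work goes in short steps, Python scripts to look and compute and a tool call to move; the robot and the scene stay as the last step left them, time stands still between calls to the robot, and variables do not carry over. Pictures are saved under pics/ and viewed, and the job is handed in when it is done.

Besides the shell and the picture viewer there is one more tool, called after "Emit:" as name(argument=value, ...) on one line, values as JSON. move_arm: Moves the arm, as the interface text tells. Its arguments: {"type":"object","properties":{"increments":{"type":"array","items":{"type":"number"}}},"required":["increments"]}

```bash
mkdir -p pics
python3 - <<'E'
from station import r
import cv2
s=r.sense()
print({k:s[k] for k in s})
for n in("side","top"):
    im=r.capture(n); cv2.imwrite(f"pics/{n}0.png",im[:,:,::-1]); c=r.calibration(n); print(n,c)
E
```

```text
{'time_s': 0.0, 'joints': array([ 8.45446047e+01,  2.20907716e+01,  3.78309536e-01, -3.17638879e-02,
       -6.84112126e+01, -1.48171686e+01]), 'joint_velocities': array([-0.05223176,  0.03319177,  0.01886572,  0.05606107,  0.09750071,
       -0.01249007]), 'effort': array([ 8.48573086e-05, -3.90666211e+01,  1.87401885e+01,  4.21973437e+00,
        1.08854947e-02, -1.94507779e-04]), 'tcp_pos': array([0.21631174, 0.5857301 , 0.22944226]), 'ee_rot': array([[-7.18366593e-04, -3.46677567e-01, -9.37984087e-01],
       [-2.09969030e-03, -9.37981739e-01,  3.46678307e-01],
       [-9.99997538e-01,  2.21851820e-03, -5.41007785e-05]]), 'wrist_force': array([-0.41932552,  0.41140922, -0.12088336]), 'moment': array([-0.02111678,  0.00248147, -0.02003762]), 'gripper_width': 0.999747484625311}
side {'fx': 369.44366494813147, 'fy': 369.44366494813147, 'cx': 255.94924133361445, 'cy': 197.38103392168725, 'rvec': array([ 2.11868286, -0.58260335,  0.28641199]), 'tvec': array([-0.42566551,  0.24633141,  0.90732052])}
top {'fx': 432.65096686300365, 'fy': 432.65096686300365, 'cx': 259.29001456607136, 'cy': 187.35313678839915, 'rvec': array([ 2.13995016, -2.2027539 ,  0.09855524]), 'tvec': array([0.04087135, 0.5076642 , 1.37884462])}
```

View pics/side0.png

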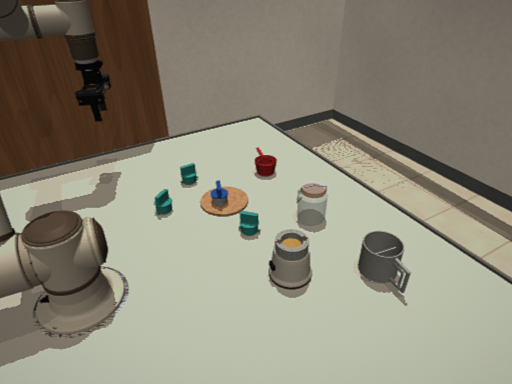

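View pics/top0.png

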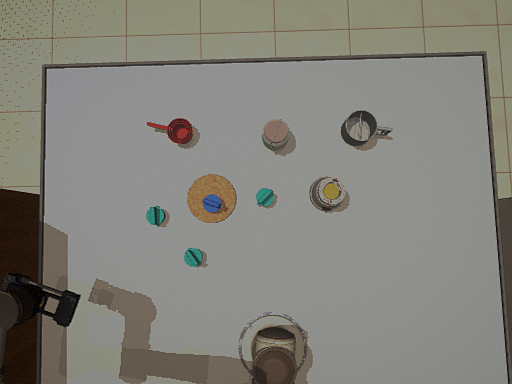

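The side view shows the lid on the trivet near (219,195) and the mill near (291,255). The top view shows the lid at (213,204) and the mill at (328,194), with the jar, sifter, cups and three turquoise look-alikes around them. I'll zoom in next.

```bash
cat > h.py <<'E'
import numpy as np, cv2
from station import r
def cal(n):
    c=r.calibration(n); K=np.array([[c['fx'],0,c['cx']],[0,c['fy'],c['cy']],[0,0,1]])
    return K,np.array(c['rvec'],float),np.array(c['tvec'],float)
def ray(n,uv):
    K,rv,t=cal(n); R=cv2.Rodrigues(rv)[0]
    d=R.T@np.linalg.inv(K)@np.array([uv[0],uv[1],1.]); return -R.T@t,d
def onz(n,uv,z):
    o,d=ray(n,uv); return o+d*(z-o[2])/d[2]
def proj(n,P):
    K,rv,t=cal(n); return cv2.projectPoints(np.array(P,float).reshape(-1,3),rv,t,K,None)[0].reshape(-1,2)
def crop(n,name,u,v,w,h,s):
    im=r.capture(n)[:,:,::-1][v:v+h,u:u+w]; im=cv2.resize(im,None,fx=s,fy=s,interpolation=cv2.INTER_CUBIC); cv2.imwrite(name,im)
E
python3 - <<'E'
import cv2,numpy as np
from h import *
t=cv2.imread("pics/top0.png"); s=cv2.imread("pics/side0.png")
z=lambda im,u,v,w,h,k:cv2.resize(im[v:v+h,u:u+w],None,fx=k,fy=k,interpolation=cv2.INTER_CUBIC)
cv2.imwrite("pics/z1.png",np.hstack([z(t,180,170,64,56,6),z(t,297,166,64,56,6)]))
cv2.imwrite("pics/z2.png",np.hstack([z(s,190,165,64,72,6),z(s,259,222,64,72,6)]))
def blue(im):
    b,g,rr=[im[:,:,i].astype(int) for i in range(3)]
    return ((b>g*1.5)&(b>rr*1.8)&(b>50)).astype(np.uint8)
for n,im in(("top",t),("side",s)):
    m=blue(im); k,l,st,c=cv2.connectedComponentsWithStats(m); print(n,st[1:],c[1:])
E
```

```text
top [[203 195  18  17 231]] [[211.52813853 202.89177489]]
side [[211 181  17  18 161]] [[218.59006211 191.8757764 ]]
```

View pics/z1.png

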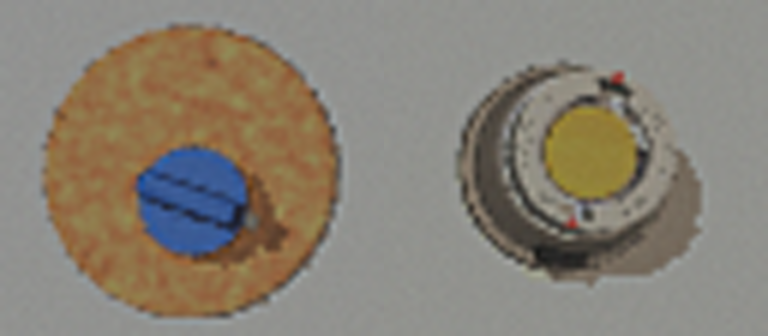

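View pics/z2.png

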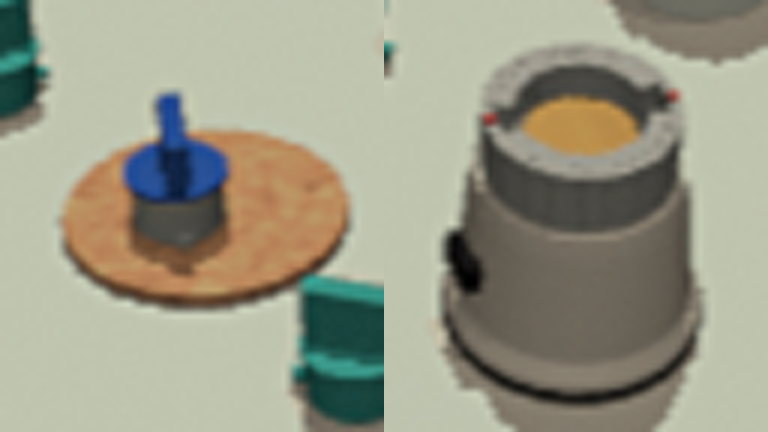

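The zooms show both red dots on the ring, at about (336,179) and (328,203) in the top view and (276,242) and (307,238) in the side view. The lid's bar direction is visible too.

Run:
```python
import cv2,numpy as np
from h import *
t=cv2.imread("pics/top0.png"); s=cv2.imread("pics/side0.png")
D={}
for n,im,(u0,v0,w,h) in(("top",t,(310,166,45,56)),("side",s,(262,225,60,40))):
    c=im[v0:v0+h,u0:u0+w].astype(float); b,g,rr=c[...,0],c[...,1],c[...,2]
    wt=np.clip(rr-np.maximum(b,g)*1.25-10,0,None)
    if n=="side": wt=np.clip(rr-1.6*g-5,0,None)
    else: wt=np.clip(rr-1.5*g-5,0,None)
    k,l,st,ce=cv2.connectedComponentsWithStats((wt>0).astype(np.uint8),connectivity=8)
    for i in range(1,k):
        vs,us=np.nonzero(l==i);q=wt[vs,us]
        p=(u0+(us*q).sum()/q.sum(),v0+(vs*q).sum()/q.sum()); print(n,p,q.sum(),[onz(n,p,z).round(4) for z in(.110,.115)]); D.setdefault(n,[]).append(p)
def tri(a,b):
    o1,d1=ray("top",a);o2,d2=ray("side",b)
    d1/=np.linalg.norm(d1);d2/=np.linalg.norm(d2)
    A=np.stack([d1,-d2],1);x=np.linalg.lstsq(A,o2-o1,rcond=None)[0]
    return (o1+x[0]*d1+o2+x[1]*d2)/2,np.linalg.norm(o1+x[0]*d1-o2-x[1]*d2)
for a in D["top"]:
    for b in D["side"]: print(a,b,tri(a,b))
# plate yellow
hsv=cv2.cvtColor(t,cv2.COLOR_BGR2HSV)
m=cv2.inRange(hsv,(18,110,60),(40,255,255))[166:222,297:361]
k,l,st,ce=cv2.connectedComponentsWithStats(m);i=1+st[1:,4].argmax();print("plate",ce[i]+[297,166],st[i])
# lid: flange and bar in top
b,g,rr=[t[:,:,i].astype(int) for i in range(3)]
m=((b>g*1.4)&(b>rr*1.6)&(b>40)).astype(np.uint8)
cs=max(cv2.findContours(m,cv2.RETR_EXTERNAL,cv2.CHAIN_APPROX_NONE)[0],key=cv2.contourArea)
c,rad=cv2.minEnclosingCircle(cs);print("lid top circ",c,rad,cv2.fitEllipse(cs),onz("top",c,.046),onz("top",c,.06))
# trivet, mill base
z=cv2.resize(t[188:216,198:226],None,fx=20,fy=20,interpolation=cv2.INTER_CUBIC)
z2=cv2.resize(s[176:210,204:238],None,fx=16,fy=16,interpolation=cv2.INTER_CUBIC)
cv2.imwrite("pics/z3.png",cv2.convertScaleAbs(z,alpha=1.5));cv2.imwrite("pics/z4.png",cv2.convertScaleAbs(z2,alpha=1.5))
```

```text
top (np.float64(335.54185022026434), np.float64(178.63876651982378)) 113.5 [array([ 0.5204, -0.2069,  0.11  ]), array([ 0.5198, -0.2061,  0.115 ])]
top (np.float64(327.8777777777778), np.float64(202.88333333333333)) 90.0 [array([ 0.4472, -0.1804,  0.11  ]), array([ 0.4469, -0.1796,  0.115 ])]
side (np.float64(276.22330097087377), np.float64(241.2200647249191)) 61.79999999999998 [array([ 0.4502, -0.1746,  0.11  ]), array([ 0.447 , -0.1792,  0.115 ])]
(np.float64(335.54185022026434), np.float64(178.63876651982378)) (np.float64(276.22330097087377), np.float64(241.2200647249191)) (array([ 0.48513035, -0.18904376,  0.11497123]), np.float64(0.07617266881408506))
(np.float64(327.8777777777778), np.float64(202.88333333333333)) (np.float64(276.22330097087377), np.float64(241.2200647249191)) (array([ 0.44688512, -0.17954702,  0.11531092]), np.float64(8.226779346879707e-05))
plate [330.90322581 190.95698925] [ 27  18  15  15 186]
lid top circ (211.303466796875, 202.84103393554688) 9.148934364318848 ((211.57296752929688, 202.92208862304688), (16.60833740234375, 16.81633949279785), 102.6230697631836) [0.46152087 0.1801909  0.046     ] [0.46065762 0.17859316 0.06      ]
```

View pics/z3.png

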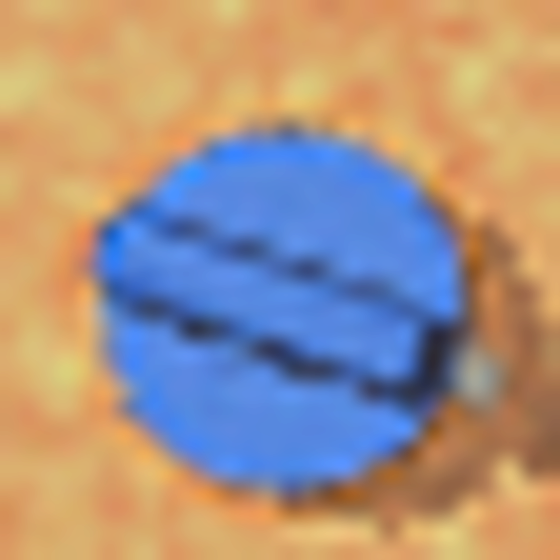

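View pics/z4.png

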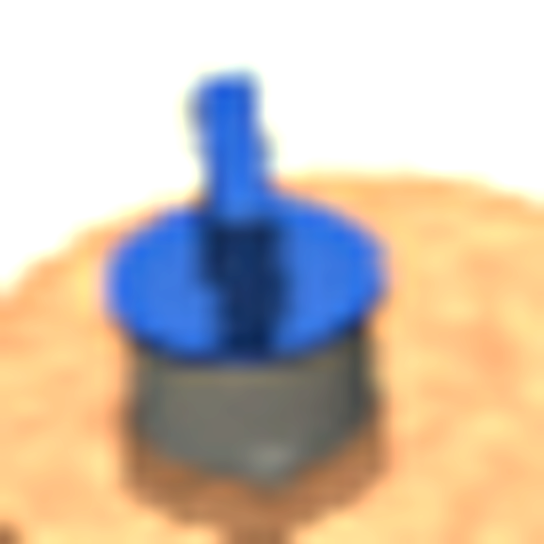

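The lid's flange and bar edges are clear in the zooms. I'll turn them into a position and angle.

Run:
```python
from h import *
f=lambda x,y:(198+(x+.5)/20-.5,188+(y+.5)/20-.5)
print("flange c",onz("top",f(287,311),.046))
L,R=onz("top",f(105,260),.078),onz("top",f(427,355),.078)
print("bar top",L,R,(L+R)/2,np.linalg.norm(L-R)); d=R-L;print(np.degrees(np.arctan2(d[1],d[0])))
for a,b in(((150,215),(430,305)),((130,300),(405,388))):
    L,R=onz("top",f(*a),.078),onz("top",f(*b),.078);d=R-L;print(np.degrees(np.arctan2(d[1],d[0])))
g=lambda x,y:(204+(x+.5)/16-.5,176+(y+.5)/16-.5)
# side flange extents x 105..387, y centre ~ 272
print("side flange",onz("side",g(246,274),.046))
print("side bar top", onz("side",g(225,85),.078))
print("lug top", onz("top",f(478,378),.0185))
print("plate",onz("top",(330.9,190.96),.101))
# check project expected points
for n in("top","side"):
  print(n,proj(n,[[.462,.179,.046],[.4834,-.1929,.115]]))
t=cv2.imread("pics/top0.png")
z=cv2.resize(t[170:215,305:352],None,fx=12,fy=12,interpolation=cv2.INTER_CUBIC);cv2.imwrite("pics/z5.png",cv2.convertScaleAbs(z,alpha=1.3))
```

```text
flange c [0.46072295 0.17838565 0.046     ]
bar top [0.46752632 0.20293399 0.078     ] [0.45129829 0.15315528 0.078     ] [0.4594123  0.17804464 0.078     ] 0.0523571294871308
-108.05614954506994
-109.44108054105256
-109.34826776165959
side flange [0.45893829 0.17653097 0.046     ]
side bar top [0.46625414 0.19634148 0.078     ]
lug top [0.45063116 0.15071376 0.0185    ]
plate [ 0.48390157 -0.19261524  0.101     ]
top [[211.67469603 202.67986556]
 [331.74167241 190.72632717]]
side [[219.42902998 192.01111172]
 [291.78946203 239.25650322]]
```

View pics/z5.png

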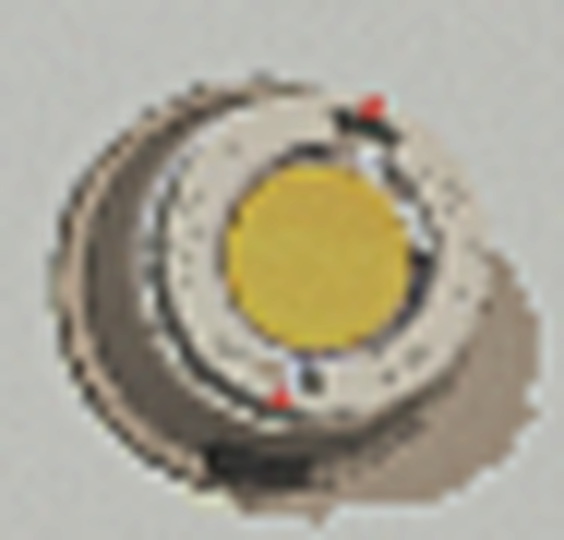

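```bash
cat >> h.py <<'E'
from scipy.spatial.transform import Rotation as Ro
import json
def Ryaw(a):
    a=np.radians(a); y=np.array([np.cos(a),np.sin(a),0]);x=np.array([0,0,-1.]);return np.stack([x,y,np.cross(x,y)],1)
# commanded pose kept as pos,yaw in cmd.json
def cmd(): d=json.load(open('cmd.json'));return np.array(d[0]),d[1]
def setcmd(p,y): json.dump([list(map(float,p)),float(y)],open('cmd.json','w'))
def inc(p,y):
    p0,y0=cmd();R=Ryaw(y0); return dict(turn_x=round(-(y-y0),2),shift=(R.T@(np.array(p)-p0)).round(4))
def upd(turn_x,dx,dy,dz):
    p0,y0=cmd();R=Ryaw(y0);setcmd(p0+R@np.array([dx,dy,dz]),y0-turn_x)
    s=r.sense();y=s['ee_rot'][:,1];p1,y1=cmd()
    print("t",round(float(s['time_s']),2),"cmd",p1.round(4),round(y1,2),"meas",s['tcp_pos'].round(4),round(float(np.degrees(np.arctan2(y[1],y[0]))),2),"tilt",s['ee_rot'][:,0].round(4),"F",s['wrist_force'].round(2),"M",s['moment'].round(3),"w",round(float(s['gripper_width'])*87,1),"j",np.asarray(s['joints']).round(1))
E
python3 - <<'E'
from h import *
setcmd([.217,.586,.231],-110.3)
print(inc([.460,.178,.13],-199.0))
print(onz("side",(306.6,237.6),.115),onz("side",(276.22,241.22),.115))
E
```

```text
{'turn_x': 88.7, 'shift': array([ 0.101 ,  0.2984, -0.3695])}
[ 0.51791347 -0.20666919  0.115     ] [ 0.44703335 -0.17923981  0.115     ]
```

Emit:
move_arm(increments=[28,0,0,0.03,0.1,-0.12,0.087,56,0,0,0.06,0.2,-0.24,0.087,56,0,0,0.06,0.2,-0.24,0.087,56,0,0,0.06,0.2,-0.24,0.087,88.7,0,0,0.101,0.2984,-0.3695,0.087,88.7,0,0,0.101,0.2984,-0.3695,0.087,88.7,0,0,0.101,0.2984,-0.3695,0.087,88.7,0,0,0.101,0.2984,-0.3695,0.087,88.7,0,0,0.101,0.2984,-0.3695,0.087,88.7,0,0,0.101,0.2984,-0.3695,0.087,88.7,0,0,0.101,0.2984,-0.3695,0.087,88.7,0,0,0.101,0.2984,-0.3695,0.087])

```text
time_s: 1.1
tcp_pos: [0.46, 0.1752, 0.1284]
ee_rot: [[-0.002, -0.958, 0.287], [-0.001, 0.287, 0.958], [-1.0, 0.001, -0.002]]
wrist_force: [0.5, 1.4, 0.9]
gripper_width: 0.999
```

Run:
```python
from h import *
upd(85.92,.101,.2984,-.3695)
crop("top","pics/t1.png",180,170,64,64,8); crop("side","pics/s1.png",180,120,90,90,6)
upd(0,0,0,0)
print(inc([.460,.178,.13],-199.0))
```

```text
t 1.1 cmd [0.46   0.1779 0.13  ] -196.22 meas [0.46   0.1752 0.1284] 163.31 tilt [-0.0018 -0.0013 -1.    ] F [0.47 1.38 0.88] M [ 0.114 -0.153  0.002] w 86.9 j [ 39.8  15.3 -26.   -0.  -48.8 -56.5]
t 1.2 cmd [0.46   0.1779 0.13  ] -196.22 meas [0.4599 0.1746 0.1279] 163.33 tilt [-0.0033 -0.0024 -1.    ] F [ 0.85  0.62 -0.5 ] M [ 0.137 -0.007  0.038] w 86.9 j [ 39.7  15.4 -26.   -0.  -48.9 -56.4]
{'turn_x': 2.78, 'shift': array([0., 0., 0.])}
```

View pics/t1.png

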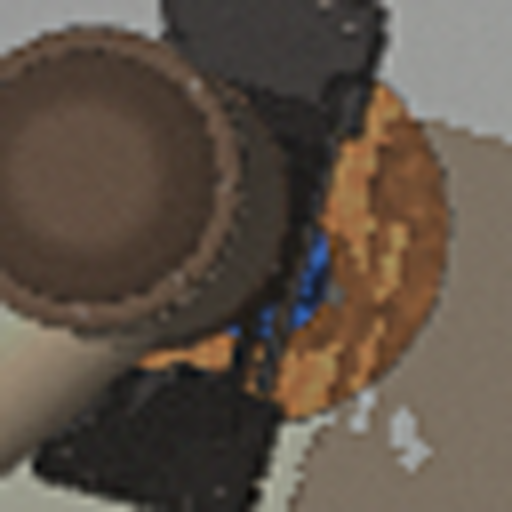

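View pics/s1.png

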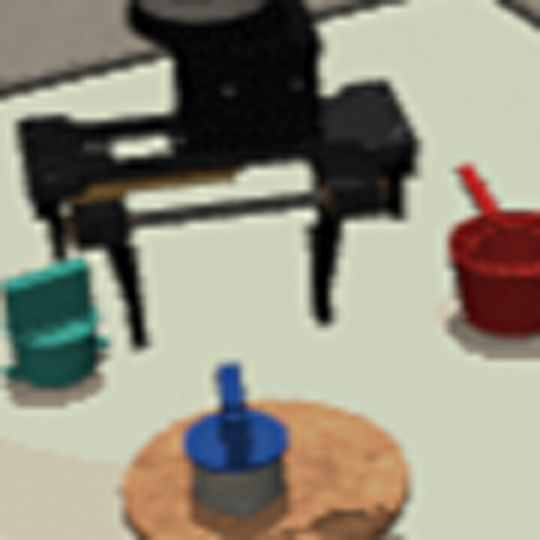

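The hand is above the lid with the fingers straddling it, and the fingertips are at about (203,177) and (233.5,173) in the side view. I'll check the fingertip midpoint against the measured TCP.

Run:
```python
from h import *
a,b=onz("side",(202.7,177),.12),onz("side",(233.2,173.3),.12);print(a,b,(a+b)/2,np.linalg.norm(a-b),np.degrees(np.arctan2(*(a-b)[1::-1])))
P,y=np.array([.4599,.1746,.1279]),163.3
print(inc([.460,.1805,.13],-198.5),inc([.460,.1805,.059],-198.5))
```

```text
[0.41072943 0.17876592 0.12      ] [0.50064823 0.14912059 0.12      ] [0.45568883 0.16394326 0.12      ] 0.09467964917319051 161.75312968967248
{'turn_x': 2.28, 'shift': array([0.    , 0.0007, 0.0025])} {'turn_x': 2.28, 'shift': array([0.071 , 0.0007, 0.0025])}
```

Emit:
move_arm(increments=[2.3,0,0,0.02,0.0007,0.0027,0.087,2.3,0,0,0.04,0.0007,0.0027,0.087,2.3,0,0,0.055,0.0007,0.0027,0.087,2.3,0,0,0.065,0.0007,0.0027,0.087,2.3,0,0,0.071,0.0007,0.0027,0.087,2.3,0,0,0.071,0.0007,0.0027,0.087,2.3,0,0,0.071,0.0007,0.0027,0.087])

```text
time_s: 1.78
tcp_pos: [0.4598, 0.1816, 0.0587]
ee_rot: [[0.0, -0.949, 0.316], [-0.0, 0.316, 0.949], [-1.0, -0.0, -0.0]]
wrist_force: [0.6, -0.1, 0.5]
gripper_width: 0.999
```

Run:
```python
from h import *
upd(2.3,.071,.0007,.0027)
crop("side","pics/s2.png",180,130,90,90,8)
```

```text
t 1.78 cmd [0.4601 0.1807 0.059 ] -198.52 meas [0.4598 0.1816 0.0587] 161.56 tilt [ 1.e-04 -1.e-04 -1.e+00] F [ 0.58 -0.13  0.55] M [ 0.103 -0.085  0.026] w 86.9 j [ 40.4  21.3 -30.2   0.  -38.6 -58.9]
```

View pics/s2.png

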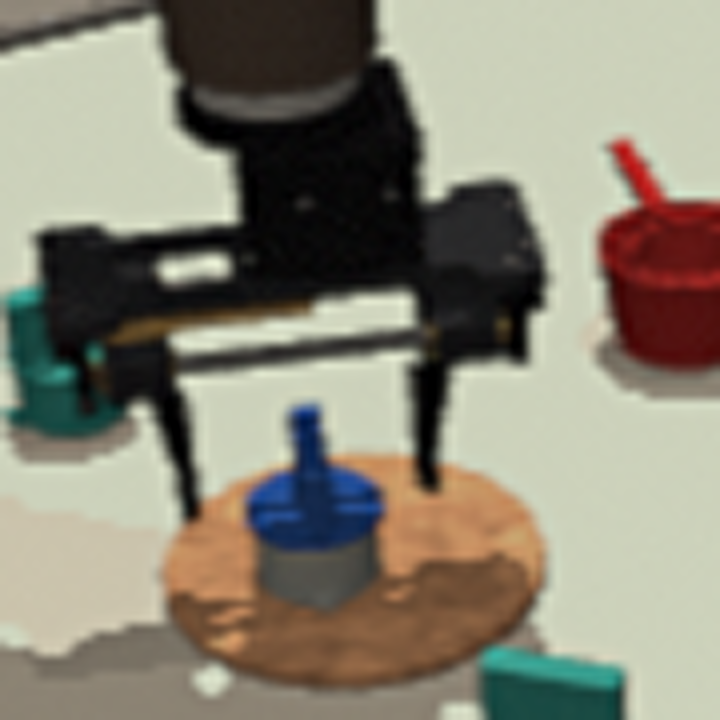

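Emit:
move_arm(increments=[0,0,0,0.001,0,-0.0035,0.087,0,0,0,0.0015,0,-0.0035,0.087,0,0,0,0.0015,0,-0.0035,0.05,0,0,0,0.0015,0,-0.0035,0.02,0,0,0,0.0015,0,-0.0035,0.005,0,0,0,0.0015,0,-0.0035,0,0,0,0,0.0015,0,-0.0035,0,0,0,0,0.0015,0,-0.0035,0,0,0,0,0.0015,0,-0.0035,0,0,0,0,0.0015,0,-0.0035,0,0,0,0,0.0015,0,-0.0035,0,0,0,0,0.0015,0,-0.0035,0])

```text
time_s: 2.83
tcp_pos: [0.4587, 0.1778, 0.057]
ee_rot: [[-0.0, -0.948, 0.318], [-0.0, 0.318, 0.948], [-1.0, 0.0, -0.0]]
wrist_force: [0.3, 0.8, -0.4]
gripper_width: 0.323
```

Run:
```python
from h import *
upd(0,.0015,0,-.0035)
crop("side","pics/s3.png",180,130,90,90,8)
```

```text
t 2.83 cmd [0.459  0.1774 0.0575] -198.52 meas [0.4587 0.1778 0.057 ] 161.48 tilt [-0. -0. -1.] F [ 0.27  0.8  -0.39] M [ 0.061 -0.073 -0.009] w 28.1 j [ 40.1  21.2 -30.6  -0.  -38.2 -58.7]
```

View pics/s3.png

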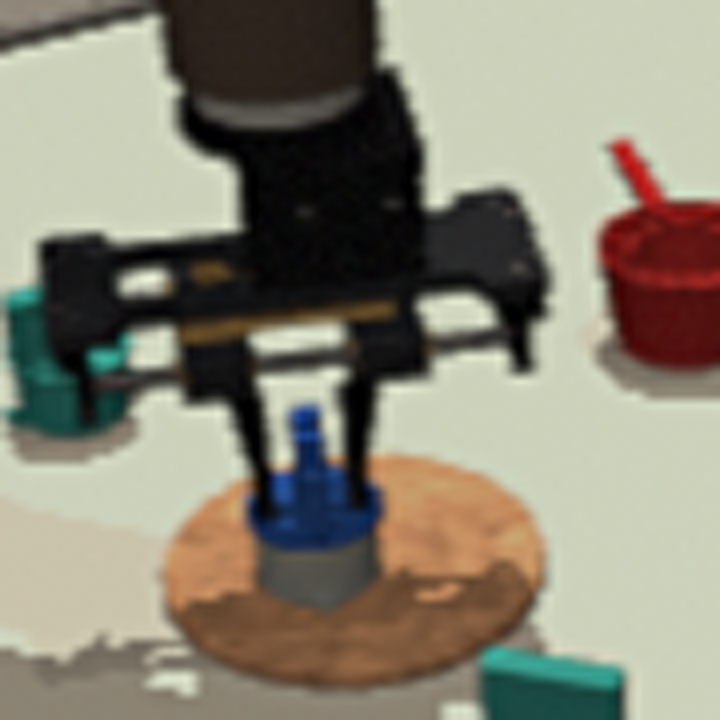

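The fingers are still closing, about 28 mm apart and centred on the bar in the side view.

Emit:
move_arm(increments=[0,0,0,0,0,0,0,0,0,0,0,0,0,0,0,0,0,0,0,0,0,0,0,0,0,0,0,0,0,0,0,0,0,0,0,0,0,0,0,0,0,0,0,0,0,0,0,0,0])

```text
time_s: 3.47
tcp_pos: [0.4587, 0.1778, 0.057]
ee_rot: [[-0.0, -0.948, 0.318], [-0.0, 0.318, 0.948], [-1.0, 0.0, -0.0]]
wrist_force: [-1.1, 0.5, -0.8]
gripper_width: 0.155
```

Run:
```python
from h import *
upd(0,0,0,0)
```

```text
t 3.47 cmd [0.459  0.1774 0.0575] -198.52 meas [0.4587 0.1778 0.057 ] 161.48 tilt [-1.e-04 -0.e+00 -1.e+00] F [-1.12  0.48 -0.84] M [ 0.157 -0.18   0.012] w 13.5 j [ 40.1  21.2 -30.6  -0.  -38.2 -58.7]
```

Run:
```python
from h import *
print(inc([.459,.1774,.235],-198.52),inc([.483,-.193,.235],-110.5))
```

```text
{'turn_x': -0.0, 'shift': array([-0.1775, -0.    , -0.    ])} {'turn_x': -88.02, 'shift': array([-0.1775, -0.1404, -0.3436])}
```

Emit:
move_arm(increments=[0,0,0,-0.02,0,0,0,0,0,0,-0.06,0,0,0,0,0,0,-0.1,0,0,0,0,0,0,-0.14,0,0,0,0,0,0,-0.1775,0,0,0,-7,0,0,-0.1775,-0.0112,-0.0274,0,-14,0,0,-0.1775,-0.0223,-0.0547,0,-21,0,0,-0.1775,-0.0335,-0.082,0,-28,0,0,-0.1775,-0.0447,-0.1094,0,-35,0,0,-0.1775,-0.0558,-0.1367,0,-42,0,0,-0.1775,-0.067,-0.164,0,-44,0,0,-0.1775,-0.0702,-0.1718,0])

```text
time_s: 4.47
tcp_pos: [0.4697, -0.0102, 0.2342]
ee_rot: [[-0.002, -0.902, -0.432], [-0.001, -0.432, 0.902], [-1.0, 0.002, 0.0]]
wrist_force: [-0.2, -0.1, -1.3]
gripper_width: 0.156
```

Run:
```python
from h import *
upd(-44,-.1775,-.0702,-.1718)
print(inc([.483,-.193,.235],-110.5))
```

```text
t 4.47 cmd [ 0.471  -0.0078  0.235 ] -154.52 meas [ 0.4697 -0.0102  0.2342] -154.41 tilt [-1.8e-03 -6.0e-04 -1.0e+00] F [-0.21 -0.07 -1.26] M [ 0.061 -0.065 -0.009] w 13.5 j [ 18.6   6.6 -20.    0.  -63.5   7. ]
{'turn_x': -44.02, 'shift': array([ 0.    ,  0.0688, -0.1724])}
```

Emit:
move_arm(increments=[-7,0,0,0,0.011,-0.0274,0,-14,0,0,0,0.022,-0.0548,0,-21,0,0,0,0.0328,-0.0822,0,-28,0,0,0,0.0438,-0.1097,0,-35,0,0,0,0.0547,-0.1371,0,-42,0,0,0,0.0656,-0.1645,0,-44,0,0,0,0.0688,-0.1724,0,-44,0,0,0.02,0.0688,-0.1724,0,-44,0,0,0.035,0.0688,-0.1724,0,-44,0,0,0.045,0.0688,-0.1724,0,-44,0,0,0.05,0.0688,-0.1724,0,-44,0,0,0.05,0.0688,-0.1724,0])

```text
time_s: 5.47
tcp_pos: [0.482, -0.1923, 0.1833]
ee_rot: [[-0.003, -0.35, -0.937], [0.0, -0.937, 0.35], [-1.0, 0.001, 0.003]]
wrist_force: [0.1, -0.8, -1.1]
gripper_width: 0.154
```

Run:
```python
from h import *
upd(-44,.05,.0688,-.1724)
crop("side","pics/s4.png",240,170,100,75,8)
crop("top","pics/t4.png",290,150,80,80,7)
upd(0,0,0,0)
```

```text
t 5.47 cmd [ 0.483 -0.193  0.185] -110.52 meas [ 0.482  -0.1923  0.1833] -110.5 tilt [-3.e-03  4.e-04 -1.e+00] F [ 0.07 -0.77 -1.09] M [ 0.006 -0.04  -0.064] w 13.4 j [ -3.8  14.2 -18.2  -0.  -57.7  73.3]
t 5.57 cmd [ 0.483 -0.193  0.185] -110.52 meas [ 0.4832 -0.1925  0.1851] -110.47 tilt [ 6.e-04 -5.e-04 -1.e+00] F [ 0.11  0.98 -0.58] M [-0.02  -0.064 -0.042] w 13.6 j [ -3.8  14.1 -18.1   0.  -57.7  73.3]
```

View pics/s4.png

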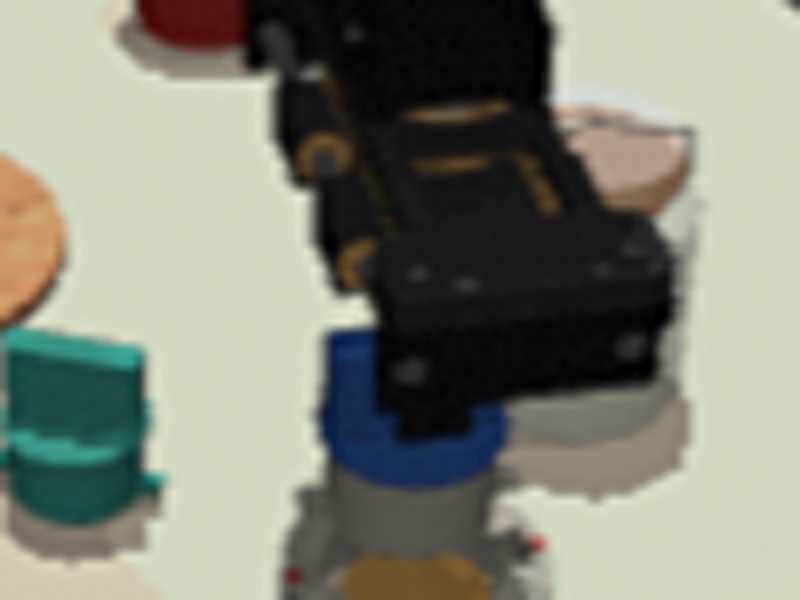

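View pics/t4.png

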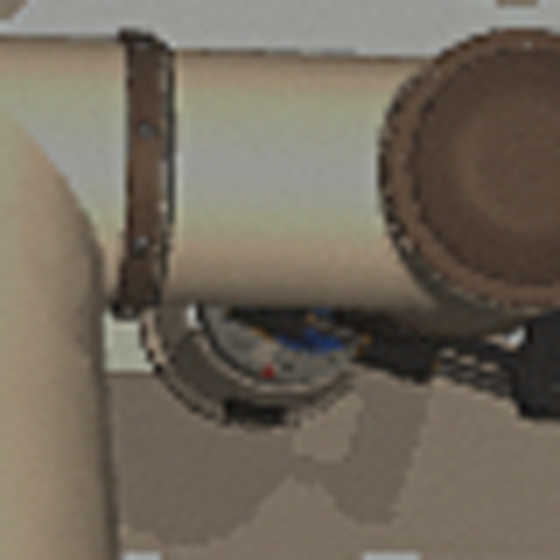

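The side view shows the lid above the ring, flange spanning columns 280–303, with lugs at each side pointing toward the red dots. I'll compare this with the predicted flange projection.

Run:
```python
from h import *
im=r.capture("side")
b=im[:,:,2].astype(int);rr=im[:,:,0].astype(int);g=im[:,:,1].astype(int)
m=((b>g*1.4)&(b>rr*1.6)&(b>35)).astype(np.uint8)
for v in range(214,234):
    us=np.nonzero(m[v,270:315])[0]
    if len(us):print(v,us.min()+270,us.max()+270,end=' | ')
th=np.radians(np.arange(0,360,3))
for c in ([.4832,-.1925,.172],):
  P=np.concatenate([np.stack([c[0]+.029*np.cos(th),c[1]+.029*np.sin(th),np.full_like(th,c[2]+dz)],1) for dz in(-.002,.002)])
  q=proj("side",P);print("\npred u",q[:,0].min(),q[:,0].max(),"vmax",q[:,1].max())
  a=np.radians(-20.5);u=np.array([np.cos(a),np.sin(a),0])
  print("lug ends",proj("side",[np.array(c)+[0,0,-.0255]+s*.0335*u for s in(1,-1)]))
  bb=[np.array(c)+[0,0,.034]-.027*u+s*.007*np.array([-u[1],u[0],0]) for s in(1,-1)];print("bar left top",proj("side",bb))
cs=max(cv2.findContours(m,cv2.RETR_EXTERNAL,cv2.CHAIN_APPROX_NONE)[0],key=cv2.contourArea);print(cv2.boundingRect(cs))
# dots
mm=((rr>1.5*g)&(rr>60)).astype(np.uint8)[225:260,265:320];k,l,st,ce=cv2.connectedComponentsWithStats(mm);print(ce[1:]+[265,225],st[1:,4])
```

```text
214 282 286 | 215 282 286 | 216 282 286 | 217 282 286 | 218 281 286 | 219 281 302 | 220 281 302 | 221 281 303 | 222 281 303 | 223 281 303 | 224 281 302 | 225 282 302 | 226 282 301 | 227 283 301 | 228 285 299 | 229 287 297 | 
pred u 280.30449538101925 305.1428854038076 vmax 229.55060564205087
lug ends [[305.74200852 227.59748271]
 [278.51612417 230.95969248]]
bar left top [[281.19104144 208.90498086]
 [282.58759946 212.53384967]]
(281, 210, 23, 20)
[[306.66666667 237.66666667]
 [276.33333333 241.66666667]] [3 3]
```

Emit:
move_arm(increments=[0,0,0,0.007,0,-0.0007,0,0,0,0,0.014,0,-0.0007,0,0,0,0,0.018,0,-0.0007,0,0,0,0,0.021,0,-0.0007,0,0,0,0,0.022,0,-0.0007,0,0,0,0,0.023,0,-0.0007,0,0,0,0,0.024,0,-0.0007,0,0,0,0,0.025,0,-0.0007,0,0,0,0,0.025,0,-0.0007,0,0,0,0,0.025,0,-0.0007,0])

```text
time_s: 6.45
tcp_pos: [0.4835, -0.1929, 0.1597]
ee_rot: [[0.0, -0.35, -0.937], [-0.0, -0.937, 0.35], [-1.0, -0.0, -0.0]]
wrist_force: [0.1, 0.0, -2.1]
gripper_width: 0.158
```

Run:
```python
from h import *
upd(0,.025,0,-.0007)
crop("side","pics/s5.png",250,195,80,65,10)
upd(0,0,0,0)
```

```text
t 6.45 cmd [ 0.4837 -0.1933  0.16  ] -110.52 meas [ 0.4835 -0.1929  0.1597] -110.52 tilt [ 2.e-04 -0.e+00 -1.e+00] F [ 0.14  0.01 -2.1 ] M [-0.053  0.     0.04 ] w 13.7 j [ -3.9  15.7 -20.    0.  -54.3  73.4]
t 6.5 cmd [ 0.4837 -0.1933  0.16  ] -110.52 meas [ 0.4835 -0.1929  0.1597] -110.51 tilt [ 2.e-04 -1.e-04 -1.e+00] F [-0.41  0.19 -2.42] M [-0.041 -0.046  0.042] w 13.7 j [ -3.9  15.7 -20.    0.  -54.3  73.4]
```

View pics/s5.png

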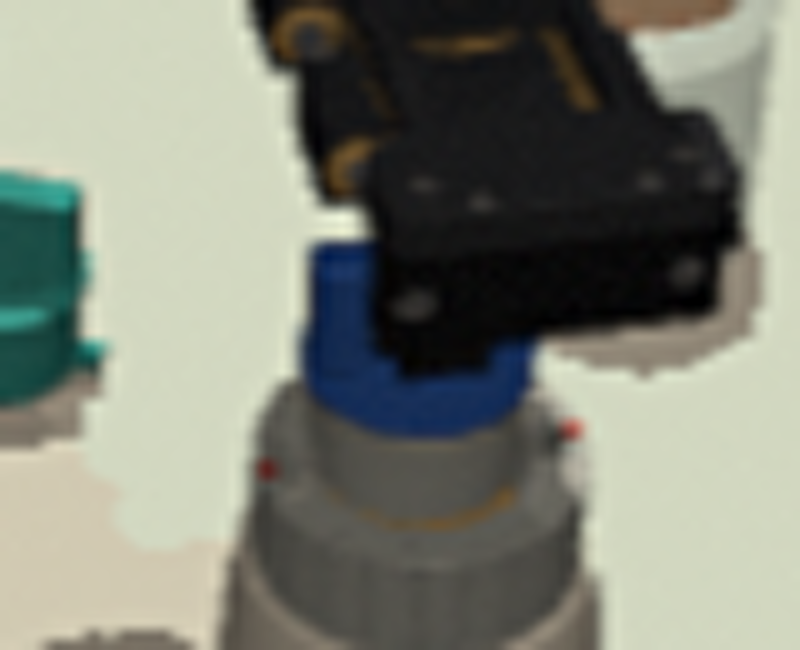

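The plug is centred over the bore, with brass visible in front of it and the lugs lined up with both dots. The force is only about the lid's weight. I'll descend gently.

Emit:
move_arm(increments=[0,0,0,0.001,0,0,0,0,0,0,0.002,0,0,0,0,0,0,0.003,0,0,0,0,0,0,0.004,0,0,0,0,0,0,0.005,0,0,0,0,0,0,0.006,0,0,0,0,0,0,0.006,0,0,0])

```text
time_s: 7.08
tcp_pos: [0.4842, -0.1929, 0.1537]
ee_rot: [[0.002, -0.35, -0.937], [-0.0, -0.937, 0.35], [-1.0, -0.0, -0.002]]
wrist_force: [2.6, -0.1, -1.2]
gripper_width: 0.156
```

Run:
```python
from h import *
upd(0,.006,0,0)
```

```text
t 7.08 cmd [ 0.4837 -0.1933  0.154 ] -110.52 meas [ 0.4842 -0.1929  0.1537] -110.5 tilt [ 1.7e-03 -3.0e-04 -1.0e+00] F [ 2.62 -0.07 -1.18] M [ 0.006 -0.8   -0.025] w 13.6 j [ -3.9  16.1 -20.4   0.  -53.4  73.4]
```

There's no upward force at 153.7 mm, so the lugs have entered the slots. The ring pushes about 2.6 N in +x, so I'll move 1.2 mm that way and go on.

Emit:
move_arm(increments=[0,0,0,0,0,-0.0012,0,0,0,0,0.001,0,-0.0012,0,0,0,0,0.002,0,-0.0012,0,0,0,0,0.003,0,-0.0012,0,0,0,0,0.004,0,-0.0012,0,0,0,0,0.005,0,-0.0012,0,0,0,0,0.005,0,-0.0012,0])

```text
time_s: 7.67
tcp_pos: [0.4845, -0.1933, 0.1483]
ee_rot: [[-0.0, -0.35, -0.937], [0.0, -0.937, 0.35], [-1.0, 0.0, 0.0]]
wrist_force: [1.8, 0.4, -0.9]
gripper_width: 0.159
```

Run:
```python
from h import *
upd(0,.005,0,-.0012)
```

```text
t 7.67 cmd [ 0.4848 -0.1937  0.149 ] -110.52 meas [ 0.4845 -0.1933  0.1483] -110.52 tilt [-3.e-04  0.e+00 -1.e+00] F [ 1.75  0.42 -0.93] M [-0.109 -0.447 -0.012] w 13.9 j [ -3.9  16.5 -20.7  -0.  -52.8  73.4]
```

Emit:
move_arm(increments=[0,0,0,0.001,0,-0.0005,0,0,0,0,0.002,0,-0.0005,0,0,0,0,0.003,0,-0.0005,0,0,0,0,0.004,0,-0.0005,0,0,0,0,0.005,0,-0.0005,0,0,0,0,0.006,0,-0.0005,0,0,0,0,0.007,0,-0.0005,0,0,0,0,0.008,0,-0.0005,0,0,0,0,0.008,0,-0.0005,0])

```text
time_s: 8.42
tcp_pos: [0.4848, -0.1934, 0.1407]
ee_rot: [[-0.001, -0.35, -0.937], [-0.0, -0.937, 0.35], [-1.0, 0.0, 0.001]]
wrist_force: [-2.5, 1.7, 5.4]
gripper_width: 0.155
```

Run:
```python
from h import *
upd(0,.008,0,-.0005)
```

```text
t 8.42 cmd [ 0.4853 -0.1939  0.141 ] -110.52 meas [ 0.4848 -0.1934  0.1407] -110.51 tilt [-6.e-04 -1.e-04 -1.e+00] F [-2.47  1.69  5.36] M [0.621 0.73  0.006] w 13.5 j [ -3.9  17.1 -21.2   0.  -51.7  73.4]
```

Emit:
move_arm(increments=[0,0,0,0.001,0,0.0004,0,0,0,0,0.002,0,0.0004,0,0,0,0,0.003,0,0.0004,0,0,0,0,0.004,0,0.0004,0,0,0,0,0.005,0,0.0004,0,0,0,0,0.005,0,0.0004,0,0,0,0,0.005,0,0.0004,0])

```text
time_s: 9.0
tcp_pos: [0.4848, -0.1934, 0.1366]
ee_rot: [[0.0, -0.35, -0.937], [-0.001, -0.937, 0.35], [-1.0, 0.0, -0.001]]
wrist_force: [-2.7, 2.6, 9.2]
gripper_width: 0.159
```

Run:
```python
from h import *
upd(0,.005,0,.0004)
```

```text
t 9.0 cmd [ 0.4849 -0.1937  0.136 ] -110.52 meas [ 0.4848 -0.1934  0.1366] -110.49 tilt [ 4.e-04 -5.e-04 -1.e+00] F [-2.69  2.63  9.23] M [ 0.768  0.952 -0.018] w 13.8 j [ -3.9  17.3 -21.6   0.  -51.1  73.4]
```

Emit:
move_arm(increments=[0,0,0,0.0005,0,0.0005,0,0,0,0,0.001,0,0.0005,0,2,0,0,0.001,0,0.0005,0,4,0,0,0.001,0,0.0005,0,6,0,0,0.001,0,0.0005,0,8,0,0,0.001,0,0.0005,0,8,0,0,0.001,0,0.0005,0])

```text
time_s: 9.58
tcp_pos: [0.4853, -0.1939, 0.1362]
ee_rot: [[0.003, -0.477, -0.879], [-0.002, -0.879, 0.477], [-1.0, 0.001, -0.003]]
wrist_force: [-1.9, -0.6, 10.1]
gripper_width: 0.159
```

Run:
```python
from h import *
upd(8,.001,0,.0005)
```

```text
t 9.58 cmd [ 0.4845 -0.1935  0.135 ] -118.52 meas [ 0.4853 -0.1939  0.1362] -118.51 tilt [ 0.0026 -0.002  -1.    ] F [-1.92 -0.6  10.09] M [-0.052  0.58   0.003] w 13.8 j [ -3.9  17.4 -21.6   0.1 -50.9  65.3]
```

Emit:
move_arm(increments=[4,0,0,0,0.0002,0,0,8,0,0,0,0.0003,0,0,12,0,0,0,0.0004,0,0,16,0,0,0,0.0005,0,0,20,0,0,0,0.0006,0,0,24,0,0,0,0.0007,0,0,24,0,0,0,0.0007,0,0])

```text
time_s: 10.17
tcp_pos: [0.4851, -0.1947, 0.1363]
ee_rot: [[0.003, -0.794, -0.608], [-0.002, -0.608, 0.794], [-1.0, -0.001, -0.004]]
wrist_force: [-1.2, -0.4, 9.7]
gripper_width: 0.156
```

Run:
```python
from h import *
upd(24,0,.0007,0)
```

```text
t 10.17 cmd [ 0.4841 -0.1942  0.135 ] -142.52 meas [ 0.4851 -0.1947  0.1363] -142.59 tilt [ 0.003  -0.0022 -1.    ] F [-1.18 -0.4   9.73] M [-0.136  0.597  0.01 ] w 13.6 j [ -4.   17.3 -21.6   0.1 -50.8  41.3]
```

Emit:
move_arm(increments=[4,0,0,0,0.0001,0,0,8,0,0,0,0.0002,0,0,12,0,0,0,0.0003,0,0,15,0,0,0,0.0004,0,0,18,0,0,0,0.0004,0,0,18,0,0,0,0.0004,0,0,18,0,0,0,0.0004,0,0])

```text
time_s: 10.75
tcp_pos: [0.4847, -0.1949, 0.1363]
ee_rot: [[0.003, -0.942, -0.334], [-0.002, -0.334, 0.942], [-1.0, -0.002, -0.003]]
wrist_force: [-2.0, -0.5, 9.1]
gripper_width: 0.158
```

Run:
```python
from h import *
upd(18,0,.0004,0)
crop("side","pics/s6.png",250,185,80,75,10)
```

```text
t 10.75 cmd [ 0.4838 -0.1944  0.135 ] -160.52 meas [ 0.4847 -0.1949  0.1363] -160.47 tilt [ 0.0029 -0.0021 -1.    ] F [-2.04 -0.52  9.12] M [-0.127  0.606  0.004] w 13.7 j [ -4.   17.3 -21.7   0.1 -50.8  23.5]
```

View pics/s6.png

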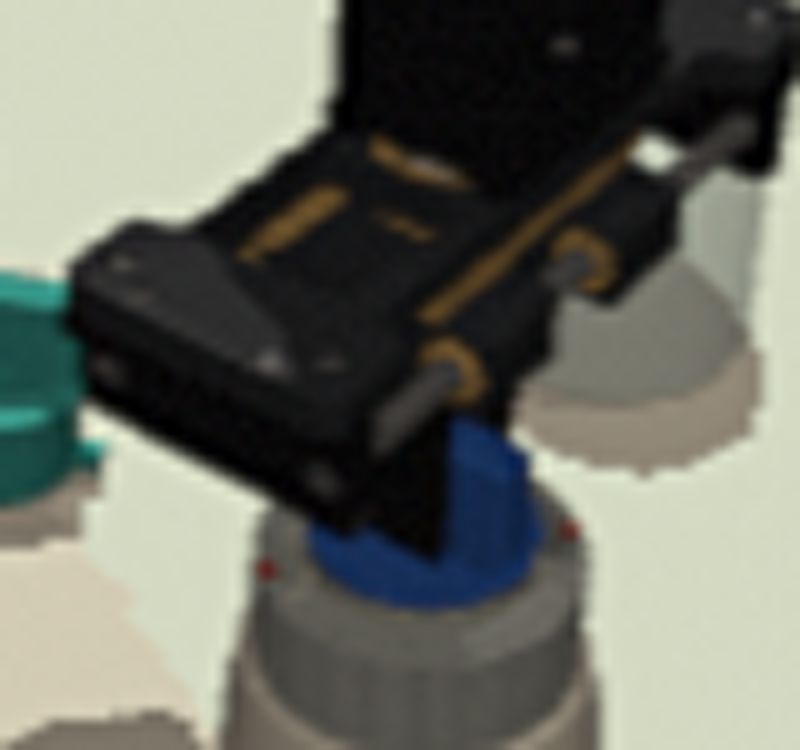

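Emit:
move_arm(increments=[0,0,0,-0.001,0,0,0,0,0,0,-0.002,0,0,0,0,0,0,-0.003,0,0,0,0,0,0,-0.004,0,0,0,0,0,0,-0.005,0,0,0,0,0,0,-0.006,0,0,0,0,0,0,-0.007,0,0,0,0,0,0,-0.007,0,0,0,0,0,0,-0.007,0,0,0])

```text
time_s: 11.55
tcp_pos: [0.4845, -0.1947, 0.1422]
ee_rot: [[0.003, -0.943, -0.334], [-0.001, -0.334, 0.943], [-1.0, -0.002, -0.002]]
wrist_force: [0.1, -3.3, 4.4]
gripper_width: 0.156
```

Run:
```python
from h import *
upd(0,-.007,0,0)
```

```text
t 11.55 cmd [ 0.4838 -0.1944  0.142 ] -160.52 meas [ 0.4845 -0.1947  0.1422] -160.49 tilt [ 0.0025 -0.0015 -1.    ] F [ 0.13 -3.35  4.36] M [-0.969 -0.161  0.076] w 13.6 j [ -4.   16.9 -21.2   0.1 -51.7  23.5]
```

Emit:
move_arm(increments=[0,0,0,-0.0005,0,0,0,0,0,0,-0.001,0,0,0,0,0,0,-0.0015,0,0,0,0,0,0,-0.0015,0,0,0,0,0,0,-0.0015,0,0,0])

```text
time_s: 11.97
tcp_pos: [0.4845, -0.1946, 0.1427]
ee_rot: [[0.002, -0.943, -0.334], [-0.001, -0.334, 0.943], [-1.0, -0.002, -0.002]]
wrist_force: [3.3, -4.7, 0.2]
gripper_width: 0.161
```

Run:
```python
from h import *
upd(0,-.0015,0,0)
```

```text
t 11.97 cmd [ 0.4838 -0.1944  0.1435] -160.52 meas [ 0.4845 -0.1946  0.1427] -160.51 tilt [ 1.9e-03 -9.0e-04 -1.0e+00] F [ 3.33 -4.7   0.23] M [-1.544 -0.877  0.055] w 14.0 j [ -4.   16.9 -21.2   0.1 -51.8  23.5]
```

The rise stopped at TCP 142.7 mm, which puts the lid at about 129.7 mm, and the spring load passed over to the notches. Releasing now.

Emit:
move_arm(increments=[0,0,0,0,0,0,0.01,0,0,0,0,0,0,0.02,0,0,0,0,0,0,0.03,0,0,0,0,0,0,0.04,0,0,0,0,0,0,0.04,0,0,0,0,0,0,0.04,0,0,0,0,0,0,0.04,0,0,0,0,0,0,0.04,0,0,0,0,0,0,0.04,0,0,0,0,0,0,0.04,0,0,0,0,0,0,0.04,0,0,0,0,0,0,0.04])

```text
time_s: 12.97
tcp_pos: [0.4836, -0.194, 0.1431]
ee_rot: [[0.0, -0.943, -0.334], [-0.0, -0.334, 0.943], [-1.0, -0.0, -0.0]]
wrist_force: [-0.9, 0.1, -0.1]
gripper_width: 0.46
```

Run:
```python
from h import *
upd(0,0,0,0)
```

```text
t 12.97 cmd [ 0.4838 -0.1944  0.1435] -160.52 meas [ 0.4836 -0.194   0.1431] -160.51 tilt [ 1.e-04 -0.e+00 -1.e+00] F [-0.86  0.11 -0.12] M [ 0.124 -0.044 -0.006] w 40.0 j [ -4.   16.8 -21.2  -0.  -52.   23.5]
```

Now I'll retreat straight up, then back toward +y so the cameras can see the lid.

Emit:
move_arm(increments=[0,0,0,-0.01,0,0,0.04,0,0,0,-0.03,0,0,0.04,0,0,0,-0.06,0,0,0.04,0,0,0,-0.09,0,0,0.04,0,0,0,-0.12,0,0,0.04,0,0,0,-0.12,0.01,0.03,0.04,0,0,0,-0.12,0.02,0.07,0.04,0,0,0,-0.12,0.03,0.11,0.04,0,0,0,-0.12,0.04,0.15,0.04,0,0,0,-0.12,0.05,0.19,0.04,0,0,0,-0.12,0.06,0.22,0.04,0,0,0,-0.12,0.06,0.22,0.04])

```text
time_s: 13.97
tcp_pos: [0.3509, -0.004, 0.2641]
ee_rot: [[0.002, -0.94, -0.34], [0.002, -0.34, 0.94], [-1.0, -0.003, 0.001]]
wrist_force: [-0.4, -0.4, -0.1]
gripper_width: 0.457
```

Run:
```python
from h import *
upd(0,-.12,.06,.22)
crop("side","pics/s7.png",250,195,80,75,8)
crop("top","pics/t7.png",297,160,64,60,8)
```

```text
t 13.97 cmd [ 0.3539 -0.007   0.2635] -160.52 meas [ 0.3509 -0.004   0.2641] -160.13 tilt [ 0.0022  0.0023 -1.    ] F [-0.42 -0.38 -0.15] M [ 0.036 -0.018 -0.044] w 39.8 j [ 26.4  -8.1 -30.   -0.1 -68.   -6.5]
```

View pics/s7.png

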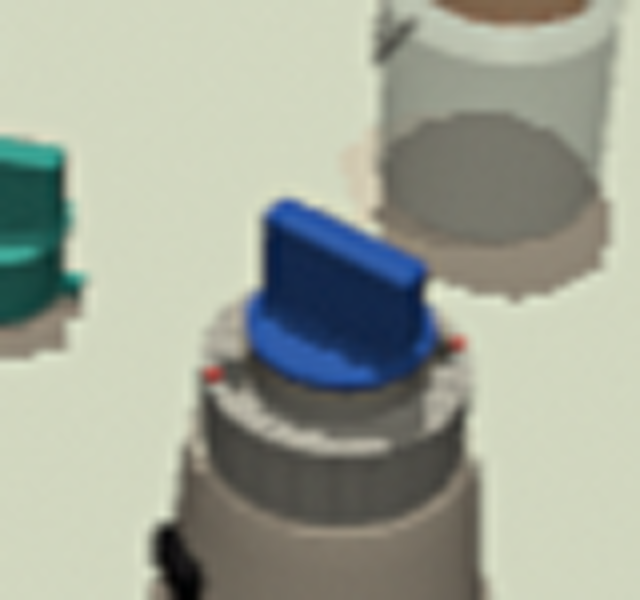

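View pics/t7.png

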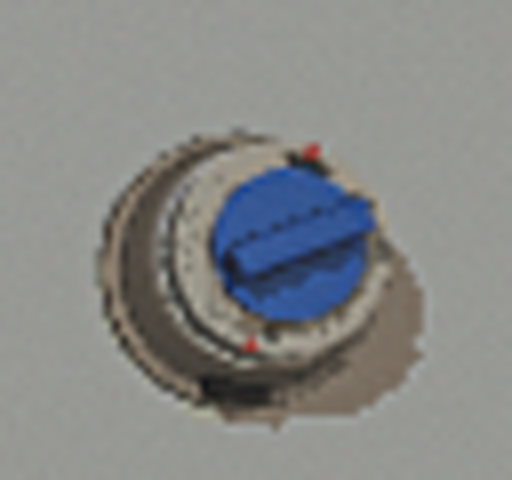

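The lid sits upright in the ring with its bar turned about 50° from the dots. I'll check its height against the locked and half-pressed predictions.

Run:
```python
from h import *
im=r.capture("side")
b,g,rr=im[:,:,2].astype(int),im[:,:,1].astype(int),im[:,:,0].astype(int)
m=((b>g*1.4)&(b>rr*1.6)&(b>35)).astype(np.uint8)
k,l,st,ce=cv2.connectedComponentsWithStats(m);i=1+st[1:,4].argmax();print("obs side bbox",st[i],ce[i])
th=np.radians(np.arange(0,360,3))
for z in(.125,.130,.135):
  c=np.array([.4828,-.193,z]);a=np.radians(-70.5);u=np.array([np.cos(a),np.sin(a),0]);n=np.array([-u[1],u[0],0])
  P=[c+s*.027*u+t*.007*n+[0,0,.034] for s in(1,-1) for t in(1,-1)]+[c+[.029*np.cos(q),.029*np.sin(q),dz] for q in th for dz in(-.002,.002)]
  q=proj("side",P);print(z,q.min(0),q.max(0),q[:4].round(1).tolist())
im=r.capture("side");cv2.imwrite("pics/s8.png",im[:,:,::-1])
```

```text
obs side bbox [281 220  24  24 405] [291.68888889 232.71111111]
0.125 [279.78394818 219.47270032] [303.88114615 245.00773127] [[303.6, 228.6], [300.2, 231.6], [285.0, 219.5], [281.5, 222.3]]
0.13 [279.83528715 217.84880533] [304.01070685 243.42748712] [[303.7, 226.9], [300.3, 229.9], [285.1, 217.8], [281.6, 220.7]]
0.135 [279.88695672 216.2144152 ] [304.14110761 241.83677339] [[303.8, 225.3], [300.4, 228.2], [285.1, 216.2], [281.6, 219.0]]
```

View pics/s8.png

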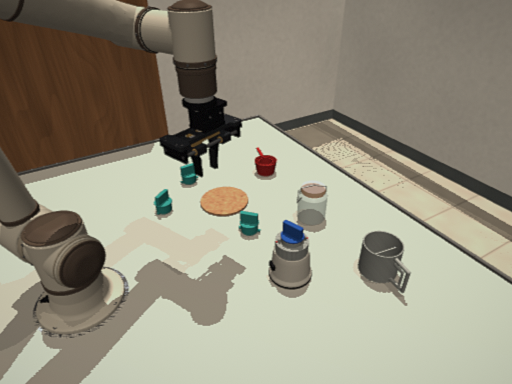

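The flange's lower edge (row 243.1) is about 2.4 px, or 7 mm, above where it was when pressed. That puts the lid at about 130–131 mm, in line with the feel reading of 129.7 mm. The other objects haven't moved, and the arm is clear.

Run:
```python
from h import *
print(r.finish_job())
```

```text
the job is handed in; nothing more can be done
None
```

The lid is on the mill and locked as far as I could measure, and I handed the job in at about 14 s on the robot's clock. The hand-in gave no verdict.

- **What I did:**
  - I gripped the lid by its bar and lined it up with the red dots, which put the slots at about −20.5° in the world frame.
  - The lugs went in on the first try.
  - I pressed the lid to about 123 mm, with 9–10 N at the wrist, and twisted it 50° clockwise.
  - I let it rise, released it and backed the arm away.
- **Feel check:** the rise stopped with the lid at about 129.7 mm, and the upward spring force on the wrist fell from 4.4 N to about 0.
- **Camera check:** after release the lid looks upright and centred, with the bar turned about 50° from the dots. The cups, sifter and jar look unmoved, and the arm was well clear.
- **Checks that disagreed:** the last side-view height comparison was ambiguous. The flange's lower edge matched 130 mm, but the top of the bar matched about 125 mm. Comparing the flange edge with earlier pictures gave 131–133 mm, so I relied on the feel reading.

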